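# Find the rocking lid in a row of stock tubs and press it home

## Robot

A 6-joint arm with a two-finger parallel gripper is mounted at the origin on the work surface. World frame = base frame: x ahead of the robot, y to its left, z up, the work surface at z = 0. Lengths are in m, angles in degrees, forces in N, time in s.
With the tool pointing down it reaches from about 0.3 to 0.75 m from the base axis. Payload 8.5 kg.
Tool frame: the origin (TCP) lies midway between the tips of the shut fingers; the grasp point (between the pads) lies env.tcp_to_grasp behind it (env.tcp_to_grasp is the distance from the TCP to the grasp point, in m); z points along the fingers, y is the line along which they close (so a half turn about z gives the same grasp; the last joint's range is limited). The gripper opens to 85 mm and grips with 20 to 120 N. Pads are 22 mm wide; open, the fingers measure 114 mm over their backs; the gripper's body (76 mm by 85 mm) begins 54 mm behind the grasp point. The pads swing forward as they close: fully open they stand 13 mm farther back than shut.
Start: joints at [57.221, 21.807, 74.336, -0, 83.858, -12.336], TCP at [0.192, 0.515, 0.231] pointing down, gripper open.
Joint ranges: [-178.18, 178.18], [-50.72, 133.34], [12.68, 142.11], [-81.47, 261.47], [9.98, 163.14], [-165.26, 165.26]. Speed limits (degrees/s): [136.94, 136.94, 180, 180, 180, 180].

## Interface

Orientations are given as a 3x3 rotation matrix whose columns are the frame's x, y, z axes.
In Python, from rig import observe, optics, job, env gives the robot as it stands. The module is installed in compiled form; this text tells all that it offers.
- The arm moves only by the shell command python3 -m jog 'ROWS' [FORCE]. ROWS is JSON, a list of rows, each a list of 7 numbers: the turn, a rotation vector about the tool's x, y, z in rad, then the shift along the tool's x, y, z in m, then the opening in per cent of the stroke, from 0 (shut) to 100 (fully open). A call has 1 to 10 rows; each row shifts and turns the commanded pose from where the row before left it, along the tool's axes as they then stand; what a row does not reach is not made up. A row lasts 1/8 s, in which the tool goes at most 62.5 mm and 10.7 degrees, less where a joint would pass 70% of its speed; a pose out of reach is approached as far as the arm can. A call is refused whole if a number of a shift passes 0.0625 or a number of a turn 0.188, either way. A call with a gripper value outside its range is refused whole. The fingers move at their own pace and stop on an object; FORCE is the grip in N (left out, the last holds). Time passes only in rows, so rows that do not move let the fingers close. It gives the time, the measured TCP pose, the force, the opening and the grip force at its end, in the units of the state.
- observe(): the state, without advancing time (a new reading comes with each control period).
- optics.get_image(name): name is "scene" or "top" or "wrist"; returns a dict with "pixels" (384x512x3 uint8, red, green, blue), "mtx" (3x3 intrinsics, pixels), "rvec" (rotation vector, rad) and "tvec" (3), from world to camera coordinates, as OpenCV has them. Camera axes: x right, y down, z forward; pixel columns grow to the right and rows downward; lengths in m; the calibration is good to about 2 mm. A picture is of the moment at which its call begins. There is no depth.
- job.close_job(): hands the job in; it is judged then, once.
The state is a dict: "time_s": time; "q": joint angles; "qvel": joint speeds; "joint_efforts": joint torques, N m; "position": TCP position; "tool_rot": TCP orientation; "ft_force": force on the tool from outside, world axes, zero at the start; "wrist_torque": the same for the moment, N m; "grip_width": finger opening in m; "gripper_force": force on a finger pad.
Only numpy, scipy, OpenCV 4.12 (cv2) and the standard library are available. Lean on these libraries where they do the work, as an engineer would, in place of code of your own. Each camera call takes 0.05 s, during which the arm holds its last target. There are 200 camera calls.

## Task

The lid of one of the four stock tubs in the tray is not clipped down, though they all look alike. Press lightly with closed fingertips near the end of one lid after another until you find the one that rocks, then push that lid firmly down at its middle until it is fully home and rocks no more. Do not grip or lift any lid, do not lean on one hard enough to crack it, and leave the other things where they are.

Things in the scene. Friction and masses are not known exactly. Their poses are not given: they have to be found in the camera images.
- tray: grey steel tray, fixed, 190 (x) x 560 (y) x 47 mm, foam inside with its top at 32 mm. Origin: centre of its underside, on the bench. Four full blue tubs stand in it in a row along y, about 104 mm apart, within 8 mm and 0.04 rad; which is where varies. They are 60 mm high, do not move, and are bedded to different depths: lid tops stand 73 to 96 mm above the bench, so height tells nothing of fit.
- lid_a: one of four identical light-grey tub lids: plate 126 mm long (own x, roughly across the tray), 86 wide (own y), 3 thick, a skirt hanging 12 mm down over the tub, and a clip tab 28 mm wide in the middle of each long side (96 mm over both). Origin: centre of the plate's underside; z up; the flat top to press is 3 mm above it. Neighbouring lids nearly meet at the tabs and are 9 mm or more apart elsewhere; any of the four may be the loose one.
- lid_b: lid like lid_a, same origin and axes. For all four: a clipped lid feels rigid wherever it is pressed. The unclipped one lies level on its two clip noses, 4 mm above home; pressed with 1 to 5 N near either end (35 to 50 mm from its middle along x) that end dips about 3 mm, the other rises, and it tilts 0.07 rad about its own y; let go, it springs level again.
- lid_c: lid like lid_a, same origin and axes. For all four: an unclipped lid pressed lightly at its middle hardly yields; there the clips give way at about 15 N and it goes down the 4 mm until it lies flat on the tub's rim, and stays. Pressed harder at an end it only rocks. 20 to 25 N is plenty.
- lid_d: lid like lid_a, same origin and axes. For all four: lids crack at 60 N. Which of the four is unclipped is not told, and they look alike: the skirt and tabs hide the gap.
- bolt: bystander: loose steel hex bolt, 68 mm tall, 35 mm over the head's corners, standing on its head on the foam at the tray's +y end. Origin: centre of its underside. Leave it.
- tape_roll: bystander: loose roll of paper tape, 52 mm in diameter, 25 mm high, lying on the foam at the tray's -y end. Origin: centre of its underside. Leave it.
- wrench: bystander: loose steel wrench, 170 mm long, lying on the bench between the tray and the robot. Origin: middle of its underside. Leave it.
- jar: bystander: loose lidded jar, 56 mm in diameter, 75 mm high, standing on the bench between the tray and the robot. Origin: centre of its underside. Leave it.

How it is judged:
By the outcome, as a careful person would: the job done as asked, in the order asked, and still so for the second after the job is handed in, with the robot touching nothing.
It also fails if it takes over 56 s, if anything falls off the work surface, if the arm or the gripper's body presses on something with over 40 N, if the wrist force passes 120 N, or if a joint passes its speed limit or range.

## Working session

There is one attempt and no reset: what is moved stays moved. The work goes in short steps, Python scripts to look and compute and a shell command to move; the robot and the scene stay as the last step left them, time stands still between calls to the robot, and variables do not carry over. Pictures are saved under pics/ and viewed, at most 10 in all, crops included, and the job is handed in when it is done.

```bash
mkdir -p pics; python3 - <<'E'
from rig import observe,optics,env
import cv2,numpy as np
s=observe();print({k:np.round(v,3).tolist() for k,v in s.items()},env.tcp_to_grasp)
for n in("top","scene"):
    d=optics.get_image(n);cv2.imwrite(f"pics/{n}.png",d["pixels"][:,:,::-1]);np.savez(f"{n}.npz",**d)
    R=cv2.Rodrigues(d["rvec"])[0];print(n,d["mtx"].tolist(),(-R.T@d["tvec"].ravel()),R.round(3).tolist())
a=cv2.imread("pics/top.png");b=cv2.imread("pics/scene.png")
cv2.imwrite("pics/t1.png",cv2.resize(a,(800,600)));cv2.imwrite("pics/s1.png",cv2.resize(b,(800,600)))
E
```

```text
{'time_s': 0.0, 'q': [57.221, 21.841, 74.386, 0.002, 83.859, -12.336], 'qvel': [0.081, -0.033, -0.064, 0.009, -0.035, -0.022], 'joint_efforts': [-0.0, -44.846, -23.128, -0.0, 0.005, 0.0], 'position': [0.192, 0.515, 0.231], 'tool_rot': [[-0.937, 0.349, -0.001], [0.349, 0.937, -0.001], [0.0, -0.001, -1.0]], 'ft_force': [-0.409, -0.262, -0.946], 'wrist_torque': [0.031, -0.026, -0.03], 'gripper_force': 0.0, 'grip_width': 0.085} 0.0187
top [[403.22241588252996, 0.0, 248.8539840530857], [0.0, 403.22241588252996, 185.69928330936315], [0.0, 0.0, 1.0]] [0.33800429 0.0266588  1.00277104] [[0.015, -1.0, -0.018], [-0.989, -0.012, -0.148], [0.148, 0.02, -0.989]]
scene [[409.4175744226387, 0.0, 256.780591215461], [0.0, 409.4175744226387, 186.13905416161353], [0.0, 0.0, 1.0]] [ 0.88940312 -0.2711732   0.70927338] [[0.593, 0.805, 0.014], [0.634, -0.455, -0.626], [-0.497, 0.38, -0.78]]
```

View pics/t1.png

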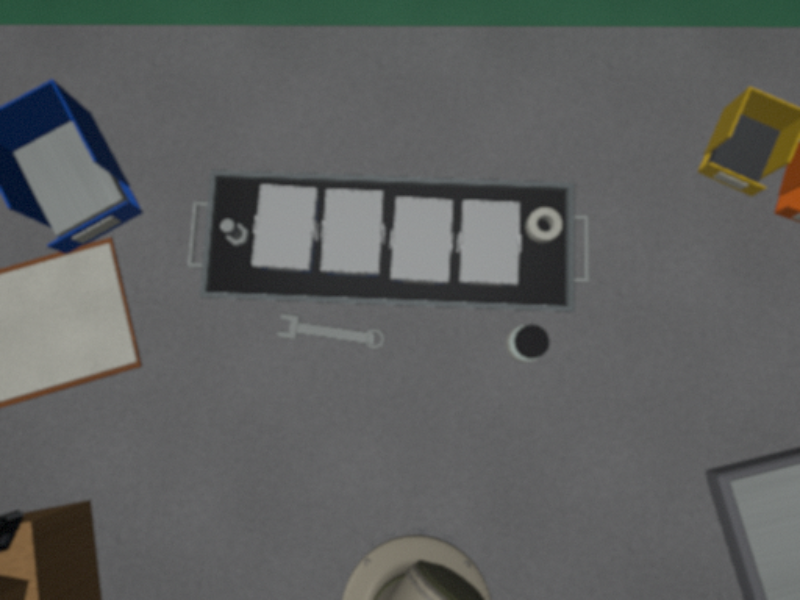

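View pics/s1.png

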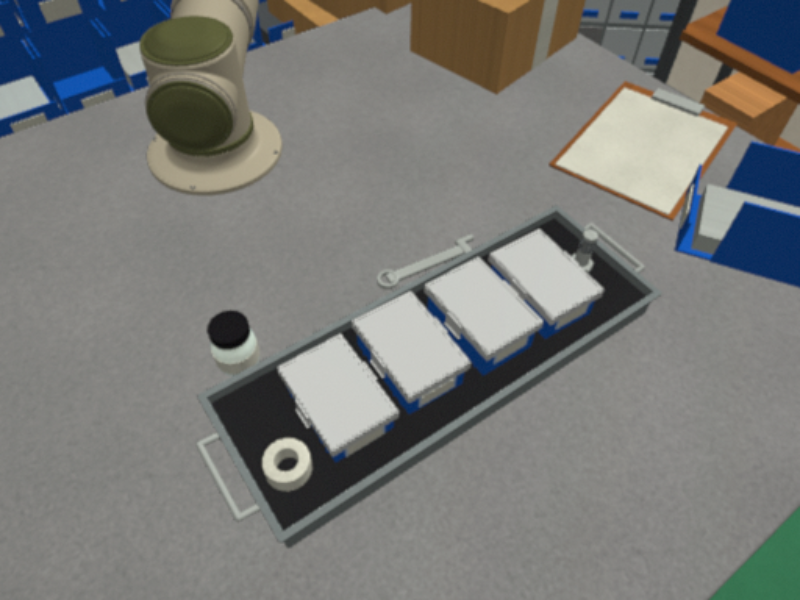

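The top view shows four light-grey lids at about (284,227), (352,231), (421,239) and (490,242) in the 800 px picture. The bolt is at (234,230), the tape at (545,224), and the wrench and jar lie below the tray. The scene view shows the same row from the front, with the bright lid tops distinct from the darker skirts.

```bash
cat > h.py <<'E'
import cv2,numpy as np
def cam(d):
    R=cv2.Rodrigues(d["rvec"])[0];return d["mtx"],R,d["tvec"].reshape(3,1)
def onplane(d,uv,z):
    K,R,t=cam(d);c=(-R.T@t).ravel();r=R.T@np.linalg.inv(K)@np.array([uv[0],uv[1],1.])
    return c+r*(z-c[2])/r[2]
def tri(d1,p1,d2,p2):
    P=[K@np.hstack([R,t]) for K,R,t in(cam(d1),cam(d2))]
    X=cv2.triangulatePoints(P[0],P[1],np.array(p1,float).T,np.array(p2,float).T);return (X[:3]/X[3]).T
def quads(d,thr,roi,k=5):
    g=d["pixels"].min(axis=2);m=np.zeros_like(g);x0,y0,x1,y1=roi
    m[y0:y1,x0:x1]=(g[y0:y1,x0:x1]>thr)*255
    m=cv2.morphologyEx(m,cv2.MORPH_OPEN,np.ones((k,k)))
    out=[]
    for c in cv2.findContours(m,0,cv2.CHAIN_APPROX_NONE)[0]:
        if cv2.contourArea(c)<800: continue
        h=cv2.convexHull(c)
        q=None
        for e in np.arange(.02,.12,.005):
            q=cv2.approxPolyDP(h,e*cv2.arcLength(h,True),True)
            if len(q)==4:break
        out.append((cv2.contourArea(c),q.reshape(-1,2)))
    return out,m
E
python3 - <<'E'
from h import *
T=dict(np.load("top.npz"));S=dict(np.load("scene.npz"))
g=S["pixels"].min(axis=2);print(g[225,205:265:3],g[200:310:4,220]);g=T["pixels"].min(axis=2);print(g[145,150:345:3])
for thr in(110,120,130): print("T",thr,[(a,q.tolist()) for a,q in quads(T,thr,(155,105,338,190),9)[0]])
for thr in(150,165,180): print("S",thr,[(a,q.tolist()) for a,q in quads(S,thr,(170,140,400,300))[0]])
E
```

```text
[199 200 200 199 197 198 189 171  30  16   9 154 164 199 198 198 198 199
 197 198] [132 128  64  39 115 177 198 198 198 199 198 199 199 198 198 197 199 198
 198 198 198 138  64  27  34  35  35  36]
[ 60 108  72  35 102 147 148 147 150 148 147 148 149 149 149 151 149 115
  65 136 149 150 151 149 148 149 152 150 149 151 153 139  91  44 125 151
 150 151 152 148 150 150 150 150 151 150 123  45  66 150 151 149 150 150
 150 151 149 150 150 150 150  65  83 140 146]
T 110 [(1851.0, [[297, 128], [331, 130], [330, 180], [295, 179]]), (1856.5, [[254, 126], [288, 128], [286, 179], [251, 177]]), (1841.5, [[209, 121], [243, 122], [241, 173], [206, 172]]), (1819.0, [[201, 120], [197, 171], [162, 169], [167, 119]])]
T 120 [(1816.0, [[297, 128], [331, 130], [330, 180], [295, 179]]), (1821.0, [[255, 126], [288, 128], [286, 179], [251, 177]]), (1800.0, [[210, 121], [243, 122], [241, 173], [206, 172]]), (1756.0, [[200, 120], [196, 171], [162, 169], [167, 119]])]
T 130 [(1745.5, [[297, 129], [331, 131], [330, 180], [295, 178]]), (1756.0, [[254, 127], [288, 129], [286, 178], [251, 177]]), (1735.0, [[209, 122], [243, 123], [241, 173], [207, 172]]), (1684.0, [[200, 121], [196, 170], [163, 169], [167, 120]])]
S 150 [(2948.0, [[218, 215], [252, 264], [211, 286], [180, 233]]), (2537.0, [[264, 188], [298, 233], [260, 251], [228, 203]]), (2234.5, [[275, 180], [307, 166], [344, 207], [310, 224]]), (1923.5, [[317, 160], [346, 148], [383, 186], [352, 202]])]
S 165 [(2850.0, [[219, 216], [251, 264], [211, 286], [180, 234]]), (2448.0, [[264, 188], [297, 233], [260, 251], [228, 204]]), (2138.5, [[276, 180], [307, 166], [344, 207], [311, 223]]), (1839.5, [[318, 160], [346, 148], [382, 187], [352, 201]])]
S 180 [(2669.0, [[219, 217], [251, 263], [211, 284], [181, 235]]), (2306.0, [[259, 188], [296, 227], [266, 250], [230, 210]]), (1989.0, [[278, 179], [307, 167], [341, 208], [312, 223]]), (1742.5, [[318, 160], [345, 149], [381, 187], [352, 200]])]
```

```bash
python3 - <<'E'
from h import *
T=dict(np.load("top.npz"));S=dict(np.load("scene.npz"))
def diag(q):
    q=np.c_[q.astype(float),np.ones(4)];x=np.cross(np.cross(q[0],q[2]),np.cross(q[1],q[3]));return x[:2]/x[2]
tq=sorted([q for a,q in quads(T,110,(155,105,338,190),9)[0]],key=lambda q:-q[:,0].mean())
sq=sorted([q for a,q in quads(S,150,(170,140,400,300))[0]],key=lambda q:q[:,0].mean())
for a,b in zip(tq,sq):
    X=tri(T,[diag(a)],S,[diag(b)])[0]
    e=[]
    for d,q in((T,a),(S,b)):
        w=np.array([onplane(d,p,X[2])[:2] for p in q]);(c,sz,an)=cv2.minAreaRect(w.astype(np.float32))
        E=np.roll(w,-1,0)-w;L=E[np.argmax(np.hypot(*E.T))];
        e.append((w.mean(0).round(4).tolist(),np.round(sz,4).tolist(),round(float(np.degrees(np.arctan(L[1]/L[0]))),2)))
    print(X.round(4),e)
E
```

```text
[ 0.5544 -0.1056  0.0748] [([0.5541, -0.1051], [0.0812, 0.1229], -2.33), ([0.5549, -0.1057], [0.0792, 0.1212], -4.67)]
[ 0.5557 -0.0026  0.0831] [([0.5553, -0.0028], [0.081, 0.1224], -2.52), ([0.5559, -0.0024], [0.0781, 0.1216], -6.05)]
[0.5658 0.1017 0.0893] [([0.5658, 0.1022], [0.0808, 0.122], -1.57), ([0.5661, 0.1011], [0.0773, 0.12], -5.81)]
[0.5715 0.2038 0.0859] [([0.571, 0.2034], [0.0817, 0.1227], -2.48), ([0.573, 0.2032], [0.0777, 0.1213], -8.42)]
```

Lid spacing of about 104 mm, sizes and heights (75–89 mm) all match the text. Moving to above the near end of the +y lid, with the fingers shut.

```bash
python3 -m jog '[[0,0,-0.178,0,0,0,0],[0,0,-0.178,0,0,0,0],[0,0,0,-0.042,-0.0386,0.014,0],[0,0,0,-0.042,-0.0386,0.014,0],[0,0,0,-0.042,-0.0386,0.014,0],[0,0,0,-0.042,-0.0386,0.014,0],[0,0,0,-0.042,-0.0386,0.014,0],[0,0,0,-0.042,-0.0386,0.014,0],[0,0,0,-0.042,-0.0386,0.014,0],[0,0,0,-0.042,-0.0386,0.014,0]]' 20; python3 -m jog '[[0,0,0,0,0,0,0],[0,0,0,0,0,0,0]]'; python3 - <<'E'
from rig import observe
print(observe()["tool_rot"],observe()["ft_force"],observe()["grip_width"])
E
```

```text
time_s: 1.35
position: [0.5289, 0.2048, 0.1186]
tool_rot: [[-1.0, 0.001, -0.001], [0.001, 1.0, -0.0], [0.001, -0.0, -1.0]]
ft_force: [0.3, 1.2, 0.5]
grip_width: -0.0001
gripper_force: 0.0
time_s: 1.6
position: [0.5274, 0.2065, 0.1191]
tool_rot: [[-1.0, 0.001, -0.001], [0.001, 1.0, 0.0], [0.001, 0.0, -1.0]]
ft_force: [-0.2, -0.1, 0.2]
grip_width: 0.0
gripper_force: 0.0
[[-9.99998968e-01  1.05086412e-03 -9.79685238e-04]
 [ 1.05076467e-03  9.99999443e-01  1.02020301e-04]
 [ 9.79791901e-04  1.00990777e-04 -9.99999515e-01]] [-0.16226745 -0.06148603  0.24816969] 2.487646888803489e-05
```

```bash
python3 -m jog '[[0,0,0,0,0,0.012,0],[0,0,0,0,0,0.012,0],[0,0,0,0,0,0.003,0],[0,0,0,0,0,0,0]]'|egrep 'pos|force:'; for i in 1 2 3; do python3 -m jog '[[0,0,0,0,0,0.001,0],[0,0,0,0,0,0,0]]'|egrep 'posi|ft_f'; done
```

```text
position: [0.5276, 0.2065, 0.0921]
ft_force: [0.7, -0.7, -0.5]
gripper_force: 0.0
position: [0.5279, 0.2063, 0.0915]
ft_force: [0.6, -0.1, 0.2]
position: [0.5279, 0.2062, 0.0903]
ft_force: [-0.6, 0.2, 1.0]
position: [0.5278, 0.2062, 0.0892]
ft_force: [-0.4, -0.5, 1.1]
```

```bash
for i in 1 2 3; do python3 -m jog '[[0,0,0,0,0,0.001,0],[0,0,0,0,0,0,0]]'|egrep 'posi|ft_f'; done
```

```text
position: [0.5278, 0.2063, 0.0882]
ft_force: [0.0, 0.8, -0.4]
position: [0.5278, 0.2063, 0.0872]
ft_force: [0.3, 0.7, -0.2]
position: [0.5278, 0.2063, 0.0862]
ft_force: [-0.6, -0.4, 0.3]
```

```bash
for i in 1 2 3; do python3 -m jog '[[0,0,0,0,0,0.001,0],[0,0,0,0,0,0,0]]'|egrep 'posi|ft_f'; done
```

```text
position: [0.5278, 0.2063, 0.0852]
ft_force: [0.1, 0.4, -0.1]
position: [0.5279, 0.2063, 0.0848]
ft_force: [-1.5, -0.2, 4.8]
position: [0.528, 0.2063, 0.0848]
ft_force: [-4.3, -1.1, 13.1]
```

Lid d (+y) is rigid: contact at z=0.0848, 13 N, no dip. Next lid.

```bash
python3 -m jog '[[0,0,0,0,0,-0.022,0],[0,0,0,0.002,-0.05,0,0],[0,0,0,0.0035,-0.0525,0,0],[0,0,0,0,0,0.008,0],[0,0,0,0,0,0.003,0],[0,0,0,0,0,0,0],[0,0,0,0,0,0,0]]'|egrep 'posi|ft_f'; for i in 1 2 3 4; do python3 -m jog '[[0,0,0,0,0,0.001,0],[0,0,0,0,0,0,0]]'|egrep 'posi|ft_f'; done
```

```text
position: [0.5223, 0.1046, 0.0944]
ft_force: [0.6, -0.2, 0.7]
position: [0.5222, 0.104, 0.0933]
ft_force: [-0.0, 0.3, -0.6]
position: [0.5222, 0.1038, 0.0923]
ft_force: [0.1, 0.2, 0.8]
position: [0.5222, 0.1037, 0.0913]
ft_force: [-0.6, 0.4, -0.1]
position: [0.5222, 0.1038, 0.0902]
ft_force: [-0.4, 0.3, 0.0]
```

```bash
for i in 1 2 3; do python3 -m jog '[[0,0,0,0,0,0.001,0],[0,0,0,0,0,0,0]]'|egrep 'posi|ft_f'; done
```

```text
position: [0.5222, 0.1038, 0.0892]
ft_force: [-0.6, 0.4, 0.1]
position: [0.5223, 0.1038, 0.089]
ft_force: [-2.1, 0.0, 6.5]
position: [0.5223, 0.1038, 0.0889]
ft_force: [-5.8, -0.6, 15.1]
```

Lid c is rigid too (contact at 0.089). Next.

```bash
python3 -m jog '[[0,0,0,0,0,-0.018,0],[0,0,0,0.005,-0.052,0,0],[0,0,0,0.005,-0.0524,0,0],[0,0,0,0,0,0.015,0],[0,0,0,0,0,0.003,0],[0,0,0,0,0,0,0],[0,0,0,0,0,0,0]]'|egrep 'posi|ft_f'; for i in 1 2 3 4; do python3 -m jog '[[0,0,0,0,0,0.001,0],[0,0,0,0,0,0,0]]'|egrep 'posi|ft_f'; done
```

```text
position: [0.5124, -0.0001, 0.0877]
ft_force: [0.6, -0.1, 0.7]
position: [0.5122, -0.0004, 0.0864]
ft_force: [1.1, -0.8, 0.3]
position: [0.5122, -0.0006, 0.0853]
ft_force: [0.2, 0.3, -0.0]
position: [0.5121, -0.0006, 0.0842]
ft_force: [0.2, -1.2, -0.1]
position: [0.5122, -0.0006, 0.0833]
ft_force: [0.2, 0.2, 0.1]
```

```bash
for i in 1 2 3; do python3 -m jog '[[0,0,0,0,0,0.001,0],[0,0,0,0,0,0,0]]'|egrep 'posi|ft_f'; done
```

```text
position: [0.5122, -0.0006, 0.0823]
ft_force: [0.3, -0.3, 0.2]
position: [0.5122, -0.0006, 0.0813]
ft_force: [-0.2, -0.3, 0.5]
position: [0.5122, -0.0006, 0.0808]
ft_force: [-3.4, 0.1, 5.6]
```

```bash
python3 -m jog '[[0,0,0,0,0,0.0005,0],[0,0,0,0,0,0,0]]'|egrep 'posi|ft_f'; python3 -m jog '[[0,0,0,0,0,-0.0195,0],[0,0,0,0,-0.0513,0,0],[0,0,0,0.001,-0.0514,0,0],[0,0,0,0,0,0.017,0],[0,0,0,0,0,0.003,0],[0,0,0,0,0,0,0],[0,0,0,0,0,0,0]]'|egrep 'posi|ft_f'
```

```text
position: [0.5123, -0.0006, 0.0807]
ft_force: [-3.5, -0.4, 10.9]
position: [0.5114, -0.1028, 0.0798]
ft_force: [0.6, 0.1, 0.7]
```

```bash
for i in 1 2 3; do python3 -m jog '[[0,0,0,0,0,0.001,0],[0,0,0,0,0,0,0]]'|egrep 'posi|ft_f'; done
```

```text
position: [0.5111, -0.1031, 0.0784]
ft_force: [0.1, -0.7, -0.5]
position: [0.5111, -0.1033, 0.0773]
ft_force: [0.1, -0.4, 0.0]
position: [0.5111, -0.1033, 0.0762]
ft_force: [-0.3, -0.2, 0.5]
```

```bash
for i in 1 2 3 4; do python3 -m jog '[[0,0,0,0,0,0.001,0],[0,0,0,0,0,0,0],[0,0,0,0,0,0,0]]'|egrep 'posi|ft_f'; done
```

```text
position: [0.5111, -0.1033, 0.0753]
ft_force: [-0.5, 0.1, -0.5]
position: [0.5111, -0.1033, 0.0743]
ft_force: [0.4, -0.5, -0.2]
position: [0.5111, -0.1033, 0.0742]
ft_force: [-3.0, 0.8, 10.0]
position: [0.5112, -0.1033, 0.0742]
ft_force: [-6.4, 1.5, 19.9]
```

All four stop rigidly, but contact on lid b came 2.3 mm below its seen height, and the others agreed within about 1 mm. It may have dipped at a force within the noise. Returning to b, pressing slowly and averaging forces, with scene pictures taken before and during the press.

```bash
cat > snap.py <<'E'
import sys,numpy as np
from rig import optics,observe
A=[];F=[]
for i in range(8):
    A.append(optics.get_image("scene")["pixels"].astype(float));F.append(observe()["ft_force"])
np.save(sys.argv[1],np.mean(A,0));s=observe();print(s["time_s"],np.round(s["position"],4),"meanF",np.mean(F,0).round(2))
E
python3 -m jog '[[0,0,0,0,0,-0.023,0],[0,0,0,-0.001,0.0513,0,0],[0,0,0,0,0.0514,0,0],[0,0,0,0,0,0.008,0],[0,0,0,0,0,0,0],[0,0,0,0,0,0,0]]'|egrep 'posi|ft_f'
python3 snap.py up.npy
python3 -m jog '[[0,0,0,0,0,0.004,0],[0,0,0,0,0,0,0],[0,0,0,0,0,0,0]]'>/dev/null; python3 snap.py m1.npy
python3 -m jog '[[0,0,0,0,0,0.001,0],[0,0,0,0,0,0,0],[0,0,0,0,0,0,0]]'>/dev/null; python3 snap.py m2.npy
python3 -m jog '[[0,0,0,0,0,0.0012,0],[0,0,0,0,0,0,0],[0,0,0,0,0,0,0]]'>/dev/null; python3 snap.py m3.npy
python3 - <<'E'
import numpy as np,cv2
u=np.load("up.npy");d=np.load("m3.npy")
D=np.abs(d-u).max(2);im=np.clip(D*4,0,255).astype(np.uint8)
im=im[130:310,160:420];cv2.imwrite("pics/diff.png",cv2.resize(im,None,fx=3,fy=3))
E
```

```text
position: [0.5124, -0.0016, 0.0873]
ft_force: [0.5, -0.8, -0.0]
14.125 [ 0.5122 -0.0008  0.0874] meanF [-0.18  0.18  0.2 ]
14.9 [ 0.5122 -0.0006  0.0833] meanF [0.17 0.1  0.09]
15.675 [ 0.5122 -0.0006  0.0823] meanF [-0.33  0.16  0.3 ]
16.45 [ 0.5122 -0.0006  0.0811] meanF [0.05 0.09 0.6 ]
```

View pics/diff.png

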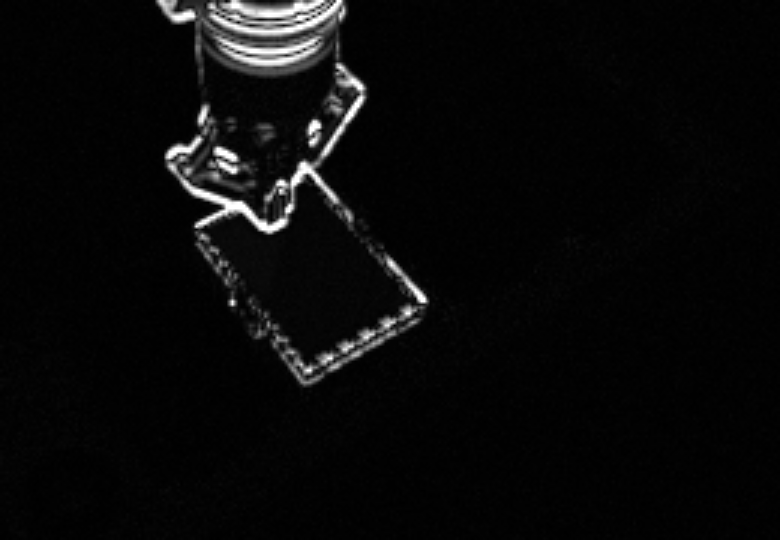

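The difference picture shows lid b's whole outline moving (crop corners about (200,230), (305,170), (425,300), (305,380)) while the other lids stay still, so lid b rocks. Next I release it, move to its middle and push down.

```bash
python3 -m jog '[[0,0,0,0,0,-0.012,0],[0,0,0,-0.0435,-0.002,0,0],[0,0,0,0,0,0.006,0],[0,0,0,0,0,0,0],[0,0,0,0,0,0,0],[0,0,0,0,0,0,0]]'|egrep 'posi|ft_f'; for i in 1 2 3 4; do python3 -m jog '[[0,0,0,0,0,0.001,0],[0,0,0,0,0,0,0]]'|egrep 'posi|ft_f'; done
```

```text
position: [0.5553, -0.0026, 0.0875]
ft_force: [0.5, 0.5, -0.7]
position: [0.5556, -0.0026, 0.0861]
ft_force: [-0.1, 0.2, 0.6]
position: [0.5556, -0.0026, 0.085]
ft_force: [0.3, 0.2, 0.2]
position: [0.5556, -0.0026, 0.084]
ft_force: [-0.4, -0.0, -0.3]
position: [0.5558, -0.0027, 0.0834]
ft_force: [-0.3, 0.3, 4.8]
```

```bash
for i in 1 2 3 4 5; do python3 -m jog '[[0,0,0,0,0,0.0007,0],[0,0,0,0,0,0,0]]'|egrep 'posi|ft_f'; done
```

```text
position: [0.5558, -0.0027, 0.0833]
ft_force: [-1.9, -0.5, 10.0]
position: [0.5558, -0.0027, 0.083]
ft_force: [-3.4, 0.7, 13.3]
position: [0.5558, -0.0027, 0.0824]
ft_force: [-4.1, 0.3, 14.1]
position: [0.5558, -0.0027, 0.0817]
ft_force: [-4.6, 0.0, 14.2]
position: [0.5558, -0.0027, 0.081]
ft_force: [-3.6, 0.5, 13.4]
```

```bash
for i in 1 2 3 4; do python3 -m jog '[[0,0,0,0,0,0.0007,0],[0,0,0,0,0,0,0]]'|egrep 'posi|ft_f'; done
```

```text
position: [0.5558, -0.0027, 0.0803]
ft_force: [-5.2, 0.1, 14.4]
position: [0.5558, -0.0027, 0.0796]
ft_force: [-4.7, 1.0, 13.1]
position: [0.5558, -0.0027, 0.0792]
ft_force: [-5.7, -0.3, 16.7]
position: [0.5558, -0.0027, 0.0792]
ft_force: [-7.1, 1.3, 23.3]
```

It went down 4.1 mm and stopped firmly at 23 N. Now checking that the end no longer rocks.

```bash
python3 -m jog '[[0,0,0,0,0,0,0],[0,0,0,0,0,0,0],[0,0,0,0,0,-0.012,0],[0,0,0,0.0435,0.002,0,0],[0,0,0,0,0,0.006,0],[0,0,0,0,0,0,0],[0,0,0,0,0,0,0]]'|egrep 'posi|ft_f'; python3 snap.py u2.npy; for i in 1 2 3 ; do python3 -m jog '[[0,0,0,0,0,0.001,0],[0,0,0,0,0,0,0]]'|egrep 'posi|ft_f'; done
```

```text
position: [0.5131, -0.0008, 0.0828]
ft_force: [0.1, -0.5, 0.5]
21.725 [ 0.5123 -0.0006  0.0828] meanF [ 0.31  0.39 -0.02]
position: [0.5121, -0.0006, 0.0817]
ft_force: [-0.7, 0.1, 0.1]
position: [0.5121, -0.0006, 0.0808]
ft_force: [-0.5, 0.1, 0.8]
position: [0.5121, -0.0006, 0.0798]
ft_force: [-1.2, 0.3, -0.2]
```

```bash
for i in 1 2 ; do python3 -m jog '[[0,0,0,0,0,0.0007,0],[0,0,0,0,0,0,0]]'|egrep 'posi|ft_f'; done; python3 snap.py d2.npy
python3 - <<'E'
import numpy as np
u=np.load("up.npy");m=np.load("m3.npy");u2=np.load("u2.npy");d2=np.load("d2.npy")
r=(slice(205,260),slice(225,305)) # far half of lid b
for n,a,b in(("before",u,m),("after",u2,d2)): print(n,(np.abs(a-b).max(2)[r]>12).sum())
E
```

```text
position: [0.5122, -0.0006, 0.0793]
ft_force: [-0.5, 0.1, 2.0]
position: [0.5123, -0.0006, 0.0793]
ft_force: [-3.8, 0.8, 10.6]
23.375 [ 0.5123 -0.0006  0.0793] meanF [-3.41  0.13 10.52]
before 496
after 37
```

The end contacts at 0.0793 m, the same height as the middle, and is rigid. Retracting and handing in.

```bash
python3 -m jog '[[0,0,0,0,0,-0.03,0],[0,0,0,0,0,-0.06,0],[0,0,0,0,0,-0.04,0],[0,0,0,0,0,0,0],[0,0,0,0,0,0,0]]'; python3 -c "
from rig import optics;import cv2
cv2.imwrite('pics/end.png',optics.get_image('scene')['pixels'][:,:,::-1])"
```

```text
time_s: 24.0
position: [0.5117, -0.0005, 0.2074]
tool_rot: [[-1.0, 0.001, -0.002], [0.001, 1.0, 0.0], [0.002, 0.0, -1.0]]
ft_force: [0.1, 0.2, 0.1]
grip_width: -0.0
gripper_force: 0.0
```

View pics/end.png

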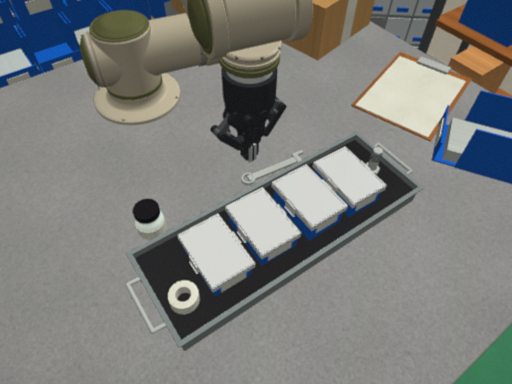

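```bash
python3 -c "
from rig import job
print(job.close_job())"
```

```text
the job is handed in; nothing more can be done
None
```

The loose lid was the second from the -y end; I pushed it 4 mm down at its middle with about 23 N until it was home, its near end no longer dips when pressed, the bystanders look undisturbed, and the job was handed in at about 24 s (end presses meant to be light reached 11–20 N on three of the lids, well under the 60 N crack limit).

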